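# Dispense the limes with the rocker lever

## Task

On the worktop stands a two-lane wooden fruit dispenser, limes waiting behind the gate of one lane and orange clementines behind the other. With the fingertips, press down the black pad of the rocker lever on the lime side until its gate lifts, keep it down until both limes have rolled into the tray in front, then let the lever come back up so that the gate shuts. Do not grasp or touch the fruit, leave the clementines behind their closed gate, and leave the jigger, spice jar and tumbler where they stand.

Things in the scene. Friction and masses are not known exactly. Their poses are not given: they have to be found in the camera images.
- dispenser: Fixed wooden fruit dispenser, 290 mm long, 168 mm wide (300 mm over the cross foot), 150 mm high at the back. Origin: centre of its underside. Own axes: +x away from the robot (uphill), +y left, z up. Two lanes, centre lines at y = +40 and -40 mm, slope down at 14 degrees towards -x; their floor is 42 mm up at the gates (x = 0) and ends at x = -38 mm over a shared tray.
- tray (a point): Point in the middle of the tray's floor in front of the lanes, 12 mm above the worktop. The tray is 102 mm (x) by 152 mm (y) inside with walls 52 to 56 mm high; its axes are the dispenser's.
- lever_left (a joint): Left steel rocker lever; a paddle on its inner arm is the left lane's gate. Pivot axis along the dispenser's x at y = +125, z = 112 mm. 0 = at rest, gate down; grows as its outer end is pressed, to the stop at 0.65 rad; from about 0.55 rad fruit passes under the gate. A spring brings it back when let go: about 3 N at the pad to start, 5 N at the stop.
- lever_right (a joint): Right rocker lever for the right lane's gate: the same, mirrored (pivot at y = -125 mm).
- pad_left (a point): Centre of the upper face of the left lever's black pad (46 by 46 x 10 mm) at its outer end; moves with it. At rest at x = -35, y = +224, z = 147 mm in the dispenser's axes, leaning up outwards by 16 degrees. Fully pressed it has sunk 67 mm on an arc round the pivot, to y = +225, z = 80 mm (y = +230 mm half way), leaning down outwards by 21 degrees.
- pad_right (a point): The same for the right lever, mirrored: at rest x = -35, y = -224, z = 147 mm in the dispenser's axes. Above the worktop behind the levers (beyond about 0.55 m from the robot's base in world x, underside less than 0.5 m up) hangs a wall cabinet: keep elbow and wrist clear of it.
- tag_green: Fixed green tag, 56 mm wide and 40 mm high, at the back of the lane that holds the limes (left or right). Origin: middle of its lower edge, on the lane's centre line.
- tag_orange: Fixed orange tag of the same size at the back of the lane that holds the clementines.
- lime_front: Loose green lime, about 60 mm across, lying against the gate. Origin on its skin (its underside at the start), so it turns about as the lime rolls.
- lime_back: Second loose green lime, about 60 mm across, behind the first. Origin as for the first.
- clementine_front: Loose orange clementine, 58 mm ball, lying against the other gate. Origin on its skin.
- clementine_back: Second clementine, 58 mm, behind the first. Origin on its skin.
- lime_front_middle (a point): Middle of the front lime.
- lime_back_middle (a point): Middle of the back lime.
- clementine_front_middle (a point): Middle of the front clementine.
- clementine_back_middle (a point): Middle of the back clementine.
- jigger: Loose brass-coloured double-cone measure, 47 mm across and 100 mm high, beside the tray. Origin: centre of its underside.
- spice_jar: Loose spice jar with a green cap, 46 mm across and 106 mm high, beside the tray on the other side (the two may be swapped). Origin: centre of its underside.
- tumbler: Loose glass tumbler, 77 mm across and 94 mm high, right of the lanes behind the right lever. Origin: centre of its underside.
Things that resemble listed ones, but are neither listed nor needed, are in the scene too. What is shaped like the lime_back but blue or yellow is not meant.

How it is judged:
On the way, in this order (a step that is already met when the one before it is completed fails the run):
1. fingertips press the lime lane's lever down (past 0.3 rad) (contact force between the fingers and dispenser above 0.5 N and ((y of tag_green in the frame of dispenser above 0 m and value of joint lever_left above 0.3 rad) or (y of tag_green in the frame of dispenser below 0 m and value of joint lever_right above 0.3 rad))), for 0.04 s.
2. both limes have rolled into the tray (x of lime_front_middle in the frame of tray between -0.055 and 0.05 m and y of lime_front_middle in the frame of tray between -0.076 and 0.076 m and z of lime_front_middle in the frame of tray between 0 and 0.06 m and x of lime_back_middle in the frame of tray between -0.055 and 0.05 m and y of lime_back_middle in the frame of tray between -0.076 and 0.076 m and z of lime_back_middle in the frame of tray between 0 and 0.06 m), for 0.2 s.
At the end, for the whole second after the job is handed in: Both limes lie still in the tray, both levers are back at rest (below 0.08 rad) with their gates down, both clementines are still behind their gate, and jigger, spice jar and tumbler are within 20 mm of where they stood (all of step 2 and x of each of clementine_front_middle, clementine_back_middle in the frame of dispenser above 0.02 m and linear speed of each of lime_front, lime_back below 0.03 m/s and value of joint each of lever_left, lever_right below 0.08 rad and distance of each of jigger, spice_jar, tumbler from where it was at the start of the episode below 0.02 m); the robot touches nothing.
It fails at once if the clementine lane's lever is pressed (past 0.25 rad) ((y of tag_green in the frame of dispenser below 0 m and value of joint lever_left above 0.25 rad) or (y of tag_green in the frame of dispenser above 0 m and value of joint lever_right above 0.25 rad)).
It fails at once if the robot touches a fruit (contact force between any of the fingers, the arm and lime_front above 0.5 N or contact force between any of the fingers, the arm and lime_back above 0.5 N or contact force between any of the fingers, the arm and clementine_front above 0.5 N or contact force between any of the fingers, the arm and clementine_back above 0.5 N).
It fails at once if a fruit is lifted (height (world z) of any of lime_front, lime_back, clementine_front, clementine_back above 0.2 m).
It fails at once if jigger, spice jar or tumbler is pushed away or tipped (distance of any of jigger, spice_jar, tumbler from where it was at the start of the episode above 0.03 m or angle between any of jigger, spice_jar, tumbler's own z axis and vertical above 0.4 rad).
It also fails if it takes over 45 s, if anything falls off the work surface, if the arm or the gripper's body presses on something with over 40 N, if the wrist force passes 120 N, or if a joint passes its speed limit or range.

## Robot

A 7-joint arm with a two-finger parallel gripper is mounted at the origin on a cart in front of the work surface, level with it; the furniture and walls round the work are solid. World frame = base frame: x ahead of the robot, y to its left, z up, the work surface at z = 0. Lengths are in m, angles in rad, forces in N, time in s.
With the tool pointing down it reaches from about 0.425 to 0.875 m from the base axis. Payload 4.7 kg.
Tool frame: the origin (TCP) lies midway between the tips of the shut fingers; the grasp point (between the pads) lies 19 mm behind it (ctrl.grip_point_offset is the distance from the TCP to the grasp point, in m); z points along the fingers, y is the line along which they close (so a half turn about z gives the same grasp; the last joint's range is limited). The gripper opens to 87 mm and grips with 3 to 60 N. Pads are 19 mm wide; open, the fingers measure 117 mm over their backs; the gripper's body (75 mm by 190 mm) begins 51 mm behind the grasp point.
Start: joints at [1.342, 0.321, -0.07, 1.45, 0.023, 1.371, -0.057], TCP at [0.156, -0.631, 0.223] pointing down, gripper open.
Joint ranges: [-2.86, 2.86], [-0.3, 2.09], [-1.38, 1.24], [0.06, 2.45], [-1.56, 4.7], [0.09, 2.05], [-2.69, 2.69]. Speed limits (rad/s): [2.57, 2.57, 3.14, 3.14, 3.14, 3.14, 3.14].

## Interface

Orientations are given as a rotation vector (axis times angle).
In Python, from bench import ctrl gives the robot as it stands.
- The arm moves only by the tool move_arm, never from a script. Its argument "increments" is text: rows parted by semicolons, each of 7 numbers parted by spaces: the shift along the world's x, y, z in mm, then the turn, a rotation vector about the world's x, y, z in degrees, then the closure in counts, from 0 (fully open) to 255 (shut). A call has exactly 8 rows; each row shifts and turns the commanded pose from where the row before left it; what a row does not reach is not made up. A row lasts 1/12 s, in which the tool goes at most 41.7 mm and 7.16 degrees, less where a joint would pass 70% of its speed; a pose out of reach is approached as far as the arm can. A call with a gripper value outside its range is refused whole. The fingers move at their own pace and stop on an object; "grip_force" is the grip in N (left out, the last holds). Time passes only in rows, so rows that do not move let the fingers close, or fill a call up. It gives the time, the measured TCP pose, the force, the opening and the grip force at its end, in the units of the state.
- ctrl.get_state(): the state, without advancing time (a new reading comes with each control period).
- ctrl.get_image(name): name is "scene" or "side" or "wrist"; returns a dict with "frame" (420x560x3 uint8, red, green, blue), "depth" (420x560 float32, m along the optical axis (not along the pixel's ray), 0 where there is no reading), "fx", "fy", "cx", "cy" (pixels), "position" and "orientation" of the camera in the world. Camera axes: x right, y down, z forward; pixel columns grow to the right and rows downward; lengths in m; the calibration is good to about 2 mm. The wrist camera is an equidistant fisheye: a pixel r from the principal point sees the ray r / f radians off the axis. A picture is of the moment at which its call begins.
- ctrl.close_job(): hands the job in; it is judged then, once.
Trained networks look in a picture, given as the dict that the camera call returned (one of the last four; its "shot" number tells which), for a name from the list of things; names that differ only in an ending like _2 or _b are one class to them, and where a whole thing is asked for, a point or a joint stands for the part that bears it (a point fixed in the world has none). Each returns a list of dicts, best first, with "score" (0 to 1); they miss things now and then, are a little off and sometimes report something else, mostly with a low value. They report only what shows in the picture. A call takes as long as a camera call. They do not tell look-alikes from the thing itself.
- ctrl.find_in(target, picture): "centre" ([x, y, z] in m, in world coordinates, good to about 4 mm: the middle of the surface that is visible of it).
- ctrl.silhouettes(target, picture): "region" (420x560 bool, what is visible of it).
The state is a dict: "time": time; "joint_positions": joint angles; "qd": joint speeds; "joint_torque": joint torques, N m; "position": TCP position; "tool_rot": TCP orientation; "ft_force": force on the tool from outside, world axes, zero at the start; "torque": the same for the moment, N m; "grip_width": opening from 0.0 (shut) to 1.0 (fully open); "grip_force": force on a finger pad.
Only numpy, scipy, OpenCV 4.12 (cv2) and the standard library are available. Lean on these libraries where they do the work, as an engineer would, in place of code of your own. Each camera call takes 0.05 s, during which the arm holds its last target. There are 200 camera calls.

## Working session

There is one attempt and no reset: what is moved stays moved. The work goes in short steps, Python scripts to look and compute and a tool call to move; the robot and the scene stay as the last step left them, time stands still between calls to the robot, and variables do not carry over. Pictures are saved under pics/ and viewed, at most 10 in all, crops included, and the job is handed in when it is done.

Besides the shell and the picture viewer there is one more tool, called as name(argument=value, ...) on one line, values as JSON. move_arm: Moves the arm, as the interface text tells. Its arguments: {"type":"object","properties":{"increments":{"type":"string"},"grip_force":{"type":"number"}},"required":["increments"]}

```bash
mkdir -p pics; cat > h.py <<'E'
from bench import ctrl
import numpy as np, cv2
from scipy.spatial.transform import Rotation as R
def find(names,cams=("scene","side"),save=None):
    for c in cams:
        p=ctrl.get_image(c)
        if save: cv2.imwrite(f"pics/{save}_{c}.png",p["frame"][:,:,::-1])
        for n in names:
            for d in ctrl.find_in(n,p)[:2]: print(c,n,np.round(d["centre"],3),round(d["score"],2))
E
python3 - <<'E'
from h import *
s=ctrl.get_state();print(s["time"],s["position"],s["tool_rot"],s["ft_force"],s["grip_width"])
find(["pad_left","pad_right","tag_green","tag_orange","lime_front","clementine_front","jigger","spice_jar","tumbler"],save="a")
p=ctrl.get_image("scene");print(p["position"],p["orientation"],p["fx"])
a=cv2.imread("pics/a_scene.png");b=cv2.imread("pics/a_side.png")
E
```

```text
0.0 [ 0.15611451 -0.63041033  0.22145587] [-3.11661882e+00 -3.80253559e-01  4.53952031e-04] [ 0.2773389  -0.12735136  0.20414982] 1.0006967072867907
scene pad_left [0.472 0.226 0.137] 0.79
scene pad_right [ 0.493 -0.101  0.123] 0.86
scene pad_right [0.522 0.111 0.095] 0.42
scene tag_green [0.632 0.112 0.157] 0.69
scene tag_green [0.567 0.036 0.111] 0.66
scene tag_orange [0.638 0.029 0.156] 0.48
scene tag_orange [0.515 0.033 0.096] 0.22
scene lime_front [0.521 0.11  0.095] 0.83
scene clementine_front [0.512 0.033 0.097] 0.87
scene jigger [ 0.412 -0.078  0.079] 0.67
scene jigger [ 0.493 -0.099  0.122] 0.32
scene spice_jar [0.379 0.216 0.069] 0.9
scene tumbler [ 0.622 -0.11   0.079] 0.87
side pad_left [0.46  0.252 0.138] 0.84
side pad_left [ 0.413 -0.078  0.078] 0.27
side pad_right [ 0.489 -0.111  0.131] 0.9
side pad_right [0.52  0.11  0.098] 0.32
side tag_green [0.57  0.11  0.109] 0.66
side tag_green [0.626 0.11  0.157] 0.64
side tag_orange [0.639 0.029 0.156] 0.69
side tag_orange [ 0.414 -0.081  0.08 ] 0.66
side lime_front [0.519 0.11  0.098] 0.51
side lime_front [0.483 0.1   0.054] 0.43
side clementine_front [0.52  0.034 0.094] 0.74
side jigger [ 0.409 -0.078  0.08 ] 0.84
side jigger [0.458 0.251 0.137] 0.3
side spice_jar [0.385 0.222 0.071] 0.92
side tumbler [0.638 0.03  0.154] 0.18
[-0.06236279  0.85601562  0.67758555] [-0.75630187  2.3541691  -1.39464861] 502.04387875578226
```

View pics/a_scene.png

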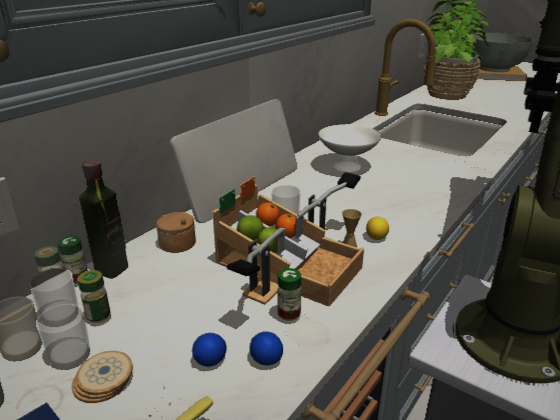

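View pics/a_side.png

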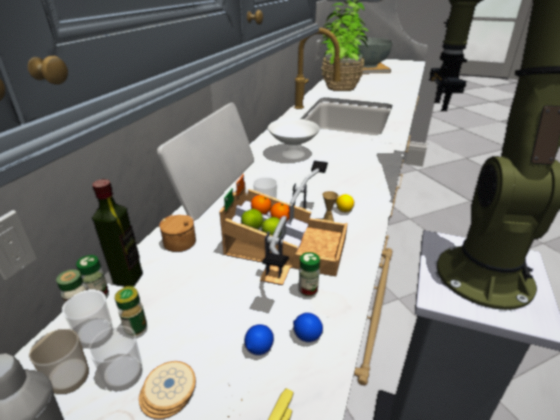

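The green tag (228,200) sits behind the left (+y) lane with the limes. Its black pad is at (242,268) in the scene view and (274,258) in the side view. The spice jar stands in front of it, on the robot side. Next I'll measure the pad from both depth images.

```bash
cat >> h.py <<'E'
def cloud(p):
    v,u=np.mgrid[:420,:560];d=p["depth"]
    q=np.dstack([(u-p["cx"])/p["fx"]*d,(v-p["cy"])/p["fy"]*d,d])
    return q@R.from_rotvec(p["orientation"]).as_matrix().T+p["position"]
E
python3 - <<'E'
from h import *
for c in("scene","side"):
    p=ctrl.get_image(c);X=cloud(p);f=p["frame"].astype(int);ok=(p["depth"]>0)
    for nm,y0,y1 in(("L",.17,.36),("R",-.22,-.06)):
        m=ok&(f.max(2)<50)&(X[...,0]>.38)&(X[...,0]<.54)&(X[...,1]>y0)&(X[...,1]<y1)&(X[...,2]>.11)&(X[...,2]<.19)
        q=X[m];print(c,nm,m.sum(),np.round(np.percentile(q,[3,50,97],axis=0),3).tolist() if len(q) else "")
    for n in("pad_left","pad_right","tag_green","tag_orange","spice_jar"):
        for d in ctrl.silhouettes(n,p)[:1]:
            m=d["region"]&ok;q=X[m];print(c,n,m.sum(),np.argwhere(m).mean(0).round(),np.round(np.percentile(q,[3,50,97],axis=0),3).tolist())
    # tags by colour
    h=cv2.cvtColor(p["frame"],cv2.COLOR_RGB2HSV)
    box=ok&(X[...,0]>.6)&(X[...,0]<.68)&(X[...,1]>-.03)&(X[...,1]<.18)&(X[...,2]>.1)&(X[...,2]<.2)&(h[...,1]>150)
    for nm,m in(("g",box&(h[...,0]>40)&(h[...,0]<90)),("o",box&(h[...,0]<14))):
        if m.sum(): print(c,nm,m.sum(),X[m].mean(0).round(3))
    # wooden top edges of tray: front wall
    m=ok&(X[...,2]>.045)&(X[...,2]<.062)&(X[...,0]<.5)&(X[...,0]>.3)&(X[...,1]>-.05)&(X[...,1]<.19)&(h[...,1]>60)
    q=X[m][:,:2];
    if len(q)>9: print(c,"tray",cv2.boxPoints(cv2.minAreaRect(q.astype(np.float32))).round(3).tolist())
E
```

```text
scene L 430 [[0.419, 0.176, 0.114], [0.442, 0.28, 0.149], [0.498, 0.302, 0.155]]
scene R 246 [[0.45, -0.187, 0.118], [0.471, -0.163, 0.147], [0.514, -0.063, 0.155]]
scene pad_left 887 [253. 258.] [[0.42, 0.087, 0.072], [0.475, 0.191, 0.126], [0.516, 0.301, 0.154]]
scene pad_right 637 [199. 325.] [[0.451, -0.186, 0.07], [0.491, -0.102, 0.127], [0.505, 0.031, 0.154]]
scene tag_green 229 [200. 227.] [[0.628, 0.082, 0.136], [0.631, 0.109, 0.153], [0.635, 0.134, 0.171]]
scene tag_orange 216 [186. 248.] [[0.634, -0.012, 0.134], [0.637, 0.027, 0.155], [0.647, 0.054, 0.172]]
scene spice_jar 1224 [296. 289.] [[0.367, 0.193, 0.008], [0.38, 0.221, 0.069], [0.405, 0.229, 0.108]]
scene g 183 [0.632 0.107 0.151]
scene o 214 [0.637 0.026 0.15 ]
scene tray [[0.335999995470047, 0.16099999845027924], [0.3490000069141388, -0.03700000047683716], [0.5070000290870667, -0.027000000700354576], [0.4950000047683716, 0.1720000058412552]]
side L 236 [[0.42, 0.262, 0.142], [0.439, 0.286, 0.149], [0.462, 0.301, 0.153]]
side R 82 [[0.454, -0.181, 0.141], [0.468, -0.165, 0.148], [0.488, -0.151, 0.151]]
side pad_left 640 [247. 277.] [[0.419, 0.093, 0.07], [0.464, 0.236, 0.134], [0.498, 0.3, 0.152]]
side pad_right 381 [182. 308.] [[0.451, -0.183, 0.073], [0.489, -0.126, 0.132], [0.503, 0.03, 0.151]]
side tag_green 146 [199. 229.] [[0.628, 0.08, 0.129], [0.63, 0.109, 0.152], [0.636, 0.133, 0.169]]
side tag_orange 115 [185. 240.] [[0.633, 0.003, 0.133], [0.636, 0.03, 0.153], [0.638, 0.053, 0.169]]
side spice_jar 916 [275. 309.] [[0.366, 0.19, 0.006], [0.385, 0.222, 0.07], [0.408, 0.228, 0.106]]
side g 58 [0.63  0.111 0.151]
side o 100 [0.633 0.031 0.144]
side tray [[0.3370000123977661, 0.13199999928474426], [0.3490000069141388, -0.039000000804662704], [0.5049999952316284, -0.02800000086426735], [0.49300000071525574, 0.14300000667572021]]
```

The left pad's top centre is at (0.440, 0.282, 0.149) and the dispenser's yaw is about +4°. I'll approach above the jar, staying at x ≤ 0.44 to keep clear of the cabinet. The fingers are shut and the tool turns so that its body lies roughly along x.

move_arm(increments="21 33 3 0 0 3.7 255;21 33 3 0 0 3.7 255;21 33 3 0 0 3.7 255;21 33 3 0 0 3.7 255;21 33 3 0 0 3.7 255;21 33 3 0 0 3.7 255;21 33 3 0 0 3.7 255;21 33 3 0 0 3.7 255", grip_force=5)

```text
time: 2.32
position: [0.325, -0.3652, 0.247]
tool_rot: [2.915, 1.169, -0.0]
ft_force: [0.6, -0.0, 0.9]
grip_width: 0.481
grip_force: 0.0
```

move_arm(increments="21 33 3 0 0 3.7 255;21 33 3 0 0 3.7 255;21 33 3 0 0 3.7 255;21 33 3 0 0 3.7 255;21 33 3 0 0 3.7 255;1 37 0 0 0 3.7 255;1 37 0 0 0 3.7 255;1 37 0 0 0 3.7 255")

```text
time: 2.98
position: [0.4323, -0.089, 0.2617]
tool_rot: [2.52, 1.875, 0.0]
ft_force: [1.2, -0.5, -0.9]
grip_width: 0.007
grip_force: 0.0
```

move_arm(increments="1 37 0 0 0 3.7 255;1 37 0 0 0 3.7 255;1 37 0 0 0 3.7 255;1 37 0 0 0 3.7 255;1 37 0 0 0 3.7 255;1 37 0 0 0 3.7 255;1 37 0 0 0 3.7 255;0 37 0 0 0 3.7 255")

```text
time: 3.65
position: [0.4391, 0.2067, 0.2621]
tool_rot: [1.957, 2.455, 0.001]
ft_force: [1.4, -0.1, -0.3]
grip_width: 0.006
grip_force: 0.0
```

move_arm(increments="0 35 0 0 0 3.7 255;0 35 0 0 0 3.7 255;0 0 -20 0 0 0 255;0 0 -20 0 0 0 255;0 0 -20 0 0 0 255;0 0 -15 0 0 0 255;0 0 0 0 0 0 255;0 0 0 0 0 0 255")

```text
time: 4.32
position: [0.4389, 0.2749, 0.1864]
tool_rot: [-1.799, -2.575, 0.001]
ft_force: [-1.0, -0.4, 0.0]
grip_width: 0.007
grip_force: 0.0
```

```bash
python3 - <<'E'
from h import *
p=ctrl.get_image("scene");X=cloud(p)
cv2.imwrite("pics/b.png",cv2.resize(p["frame"][130:350,130:400,::-1],None,fx=2.5,fy=2.5))
s=ctrl.get_state();print(s["time"],s["position"],s["tool_rot"],s["ft_force"],s["joint_positions"])
E
```

```text
4.3667 [0.43951836 0.27530163 0.18734629] [1.79913583e+00 2.57495605e+00 1.16253404e-03] [-0.68196713  0.76293301  0.25138937] [ 0.39518284  0.1763894  -1.0902081   1.79389794  0.16388252  1.26851211
 -0.38656496]
```

View pics/b.png

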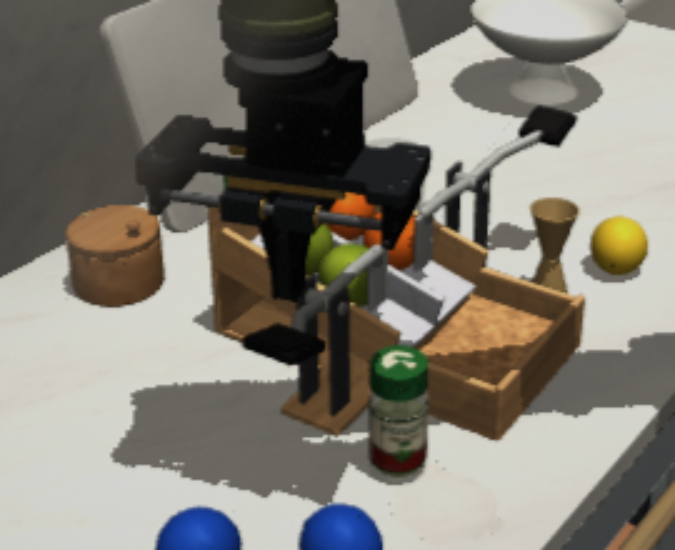

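The shut fingertips, at crop (285,297), hang about 40 mm above the pad centre at (285,343). The jar and lever arm are clear, so I'll press now.

move_arm(increments="1 7 -10 0 0 0 255;0 0 -10 0 0 0 255;0 0 -10 0 0 0 255;0 0 -8 0 0 0 255;0 0 -8 0 0 0 255;0 0 -8 0 0 0 255;0 0 0 0 0 0 255;0 0 0 0 0 0 255")

```text
time: 5.03
position: [0.44, 0.2818, 0.1323]
tool_rot: [-1.799, -2.575, 0.001]
ft_force: [-0.5, -0.6, 2.7]
grip_width: 0.01
grip_force: 1.1
```

```bash
python3 - <<'E'
from h import *
s=ctrl.get_state();print(s["time"],s["position"],s["ft_force"],s["joint_positions"])
E
```

```text
5.0333 [0.44003412 0.2817903  0.13232009] [-0.47854301 -0.61923824  2.74514495] [ 0.33344704  0.25942761 -1.06518096  1.85065938  0.24555456  1.17495094
 -0.46258294]
```

move_arm(increments="0 2 -8 0 0 0 255;0 1 -8 0 0 0 255;0 1 -8 0 0 0 255;0 0 -8 0 0 0 255;0 -1 -6 0 0 0 255;0 -1 -5 0 0 0 255;0 0 -3 0 0 0 255;0 0 0 0 0 0 255")

```text
time: 5.7
position: [0.4403, 0.2841, 0.0862]
tool_rot: [-1.799, -2.575, -0.0]
ft_force: [0.9, -0.8, 4.8]
grip_width: 0.007
grip_force: 2.0
```

```bash
python3 - <<'E'
from h import *
p=ctrl.get_image("scene")
cv2.imwrite("pics/c.png",cv2.resize(p["frame"][130:350,130:400,::-1],None,fx=2.5,fy=2.5))
s=ctrl.get_state();print(s["time"],s["position"],s["ft_force"],s["joint_positions"])
E
```

```text
5.75 [0.44034331 0.28422448 0.08657108] [ 0.85872629 -0.74104885  4.68245603] [ 0.28428444  0.32533069 -1.03145593  1.89473111  0.31331724  1.09558016
 -0.51915706]
```

View pics/c.png

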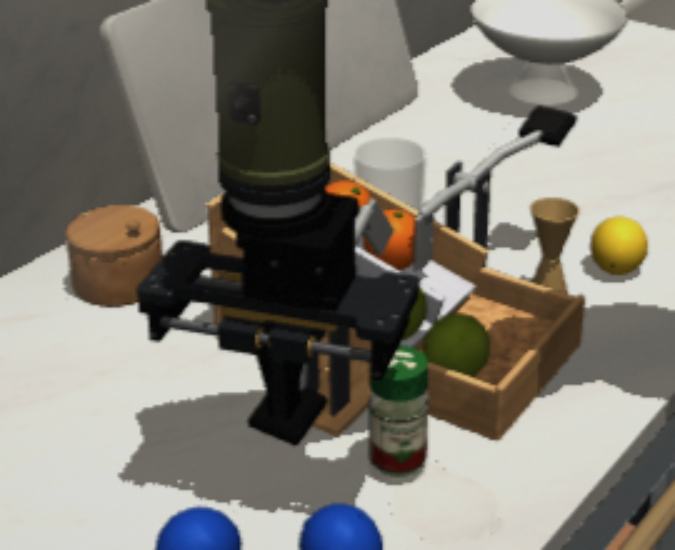

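The pad is fully down at crop (290,420), one lime is in the tray at (457,345), and the second is rolling at (412,310). The gripper body is clear of the jar cap. I'll hold, then check.

move_arm(increments="0 0 0 0 0 0 255;0 0 0 0 0 0 255;0 0 0 0 0 0 255;0 0 0 0 0 0 255;0 0 0 0 0 0 255;0 0 0 0 0 0 255;0 0 0 0 0 0 255;0 0 0 0 0 0 255")

```text
time: 6.42
position: [0.4403, 0.2842, 0.0867]
tool_rot: [1.799, 2.575, 0.001]
ft_force: [1.8, 0.0, 4.5]
grip_width: 0.007
grip_force: 2.1
```

```bash
python3 - <<'E'
from h import *
p=ctrl.get_image("scene")
cv2.imwrite("pics/d.png",cv2.resize(p["frame"][130:350,130:400,::-1],None,fx=2.5,fy=2.5))
s=ctrl.get_state();print(s["time"],s["position"],s["ft_force"])
E
```

```text
6.4667 [0.44036303 0.28413466 0.08665445] [ 1.52142159 -1.16277442  4.18648151]
```

View pics/d.png

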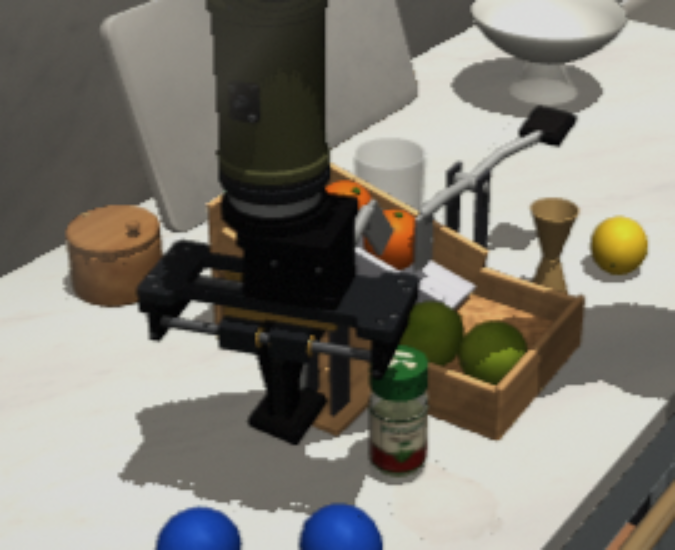

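Both limes, at (432,333) and (495,352), look to be in or entering the tray. I'll hold once more and measure their centres.

move_arm(increments="0 0 0 0 0 0 255;0 0 0 0 0 0 255;0 0 0 0 0 0 255;0 0 0 0 0 0 255;0 0 0 0 0 0 255;0 0 0 0 0 0 255;0 0 0 0 0 0 255;0 0 0 0 0 0 255")

```text
time: 7.13
position: [0.4403, 0.2841, 0.0866]
tool_rot: [1.799, 2.575, 0.0]
ft_force: [0.9, -0.6, 4.8]
grip_width: 0.004
grip_force: 2.1
```

```bash
cat >> h.py <<'E'
def limes():
    from scipy.optimize import least_squares
    c,s=np.cos(.0695),np.sin(.0695)
    for cam in("scene","side"):
        p=ctrl.get_image(cam);X=cloud(p);h=cv2.cvtColor(p["frame"],cv2.COLOR_RGB2HSV)
        D=(X-[.490,.060,0])@np.array([[c,-s,0],[s,c,0],[0,0,1]])
        m=(p["depth"]>0)&(h[...,0]>28)&(h[...,0]<55)&(h[...,1]>110)&(D[...,0]>-.16)&(D[...,0]<.15)&(abs(D[...,1])<.08)&(D[...,2]>.015)
        cp=cv2.erode(m.astype(np.uint8),np.ones((2,2)));q=D[cp>0].astype(np.float32)
        _,l,ce=cv2.kmeans(q,2,None,(3,50,1e-5),5,cv2.KMEANS_PP_CENTERS)
        for k in(0,1):
            z=q[l[:,0]==k];r=least_squares(lambda a:np.linalg.norm(z-a,axis=1)-.03,z.mean(0)-[0,.02,.02],loss="soft_l1",f_scale=.003)
            print(cam,"lime (dispenser frame)",len(z),r.x.round(3))
E
python3 - <<'E'
from h import *
limes()
E
```

```text
scene lime (dispenser frame) 408 [-0.054  0.042  0.055]
scene lime (dispenser frame) 420 [-0.108  0.027  0.045]
side lime (dispenser frame) 160 [-0.11   0.026  0.043]
side lime (dispenser frame) 1 [0.144 0.038 0.111]
```

Both limes are inside the tray bounds. Their x is -0.054 and -0.109, against the limits of about -0.143 to -0.038. They are well clear of the gate, so I'll let the lever come up smoothly.

move_arm(increments="0 1 6 0 0 0 255;0 1 8 0 0 0 255;0 0 8 0 0 0 255;0 0 8 0 0 0 255;0 -1 8 0 0 0 255;0 -1 8 0 0 0 255;0 0 8 0 0 0 255;0 0 8 0 0 0 255")

```text
time: 7.9
position: [0.4399, 0.2822, 0.1488]
tool_rot: [1.8, 2.574, -0.005]
ft_force: [0.9, -2.0, 2.0]
grip_width: 0.004
grip_force: 0.9
```

move_arm(increments="0 0 10 0 0 0 255;0 0 15 0 0 0 255;0 0 20 0 0 0 255;0 0 20 0 0 0 255;0 0 20 0 0 0 255;0 0 15 0 0 0 255;0 0 0 0 0 0 255;0 0 0 0 0 0 255")

```text
time: 8.57
position: [0.4403, 0.284, 0.249]
tool_rot: [1.799, 2.574, 0.001]
ft_force: [0.5, -0.1, -1.0]
grip_width: 0.006
grip_force: 0.0
```

```bash
python3 - <<'E'
from h import *
limes();limes()
s=ctrl.get_state();print(s["time"],s["position"],s["ft_force"])
find(["spice_jar","jigger","tumbler","pad_left"],("scene",))
p=ctrl.get_image("scene");X=cloud(p);f=p["frame"].astype(int)
m=(p["depth"]>0)&(f.max(2)<50)&(abs(X[...,0]-.44)<.03)&(abs(X[...,1]-.282)<.03)&(X[...,2]>.07)&(X[...,2]<.19)
print("pad",m.sum(),np.percentile(X[m],[3,50,97],axis=0).round(3).tolist())
cv2.imwrite("pics/e.png",cv2.resize(p["frame"][130:350,130:400,::-1],None,fx=2.5,fy=2.5))
E
```

```text
scene lime (dispenser frame) 415 [-0.054  0.042  0.055]
scene lime (dispenser frame) 428 [-0.108  0.027  0.046]
side lime (dispenser frame) 296 [-0.109  0.026  0.043]
side lime (dispenser frame) 271 [-0.056  0.041  0.052]
scene lime (dispenser frame) 424 [-0.054  0.042  0.055]
scene lime (dispenser frame) 418 [-0.108  0.027  0.046]
side lime (dispenser frame) 310 [-0.11   0.026  0.043]
side lime (dispenser frame) 267 [-0.056  0.041  0.052]
8.7667 [0.43960719 0.28354409 0.2474377 ] [-0.04002752  0.66365097  0.06745875]
scene spice_jar [0.381 0.217 0.073] 0.97
scene jigger [ 0.41  -0.078  0.084] 0.56
scene tumbler [ 0.608 -0.1    0.078] 0.78
scene tumbler [ 0.492 -0.099  0.121] 0.73
scene pad_left [0.471 0.226 0.138] 0.57
pad 339 [[0.419, 0.26, 0.14], [0.435, 0.287, 0.15], [0.459, 0.301, 0.155]]
```

View pics/e.png

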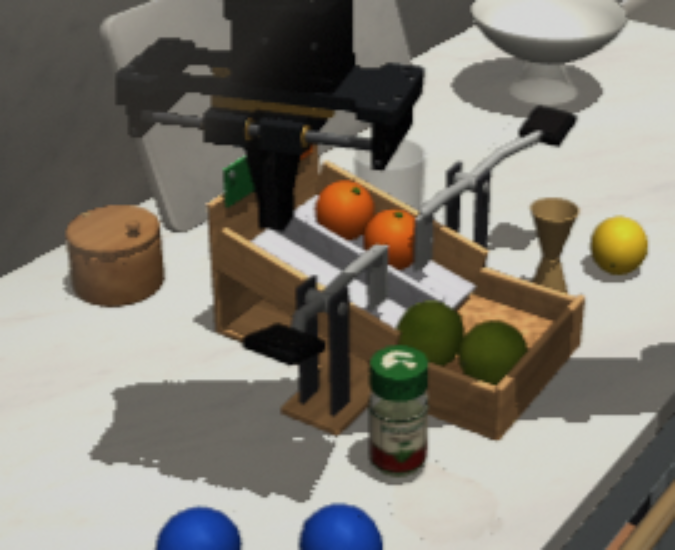

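The left pad is back at rest at (285,343), the gate is shut and both limes lie still in the tray. The clementines and the three objects are unmoved, so I'm handing the job in.

```bash
python3 -c "
from bench import ctrl
print(ctrl.close_job())"
```

```text
the job is handed in; nothing more can be done
None
```

I pressed the left (lime-side) lever; both limes rolled into the tray and lie still, that gate is shut again, the clementines stayed behind theirs, and the jigger, spice jar and tumbler were left standing; the job is handed in, but the hand-in call returned no verdict.

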